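# Three turns of the strip pusher

## Robot

A 6-joint arm with a two-finger parallel gripper is mounted at the origin on a cart in front of the work surface, level with it; the furniture and walls round the work are solid. World frame = base frame: x ahead of the robot, y to its left, z up, the work surface at z = 0. Lengths are in m, angles in rad, forces in N, time in s.
With the tool pointing down it reaches from about 0.375 to 0.9 m from the base axis. Payload 3.1 kg.
Tool frame: the origin (TCP) lies midway between the tips of the shut fingers; the grasp point (between the pads) lies 19 mm behind it; z points along the fingers, y is the line along which they close (so a half turn about z gives the same grasp; the last joint's range is limited). The gripper opens to 87 mm and grips with 3 to 60 N. Pads are 19 mm wide; open, the fingers measure 117 mm over their backs; the gripper's body (75 mm by 190 mm) begins 51 mm behind the grasp point.
Start: joints at [1.075, 0.527, 1.433, -0, 1.181, -0.178], TCP at [0.195, 0.594, 0.223] pointing down, gripper open.
Joint ranges: [-3.08, 3.08], [-0.75, 2.2], [0.22, 2.44], [-1.43, 4.57], [0, 2.65], [-2.85, 2.85]. Speed limits (rad/s): [2.79, 2.79, 3.14, 3.14, 3.14, 3.14].

## Interface

Orientations are given as a unit quaternion [x, y, z, w].
In Python, from rig import status, imaging, order gives the robot as it stands.
- The arm moves only by the tool arm_command, never from a script. Its argument "deltas" is one flat list of numbers, 5 for each row, row after row: the opening, from -1 (shut) to 1 (fully open), so that 0 is half open, then the shift along the tool's x, y, z in m, then the turn about the tool's z in rad. In form: [gripper, tx, ty, tz, roll, gripper, tx, ty, tz, roll, ...]. A call has 1 to 12 rows; each row shifts and turns the commanded pose from where the row before left it, along the tool's axes as they then stand; what a row does not reach is not made up. A row lasts 1/8 s, in which the tool goes at most 62.5 mm and 10.7 degrees, less where a joint would pass 70% of its speed; a pose out of reach is approached as far as the arm can. A call with a gripper value outside its range is refused whole. The fingers move at their own pace and stop on an object; "newtons" is the grip in N (left out, the last holds). Time passes only in rows, so rows that do not move let the fingers close. It gives the time, the measured TCP pose, the force, the opening and the grip force at its end, in the units of the state.
- status.get_obs(): the state, without advancing time (a new reading comes with each control period).
- imaging.camera(name): name is "scene" or "side" or "wrist"; returns (picture, depth): 420x560x3 uint8, red, green, blue; 420x560 float32, m along the optical axis (not along the pixel's ray), 0 where there is no reading.
- imaging.camera_params(name): a dict with "intrinsics" (3x3 intrinsics, pixels), "camera_from_world" (4x4, takes a point from world to camera coordinates). Camera axes: x right, y up, looking along -z (the intrinsics and any distortion apply to the point x, -y, -z); pixel columns grow to the right and rows downward; lengths in m; the calibration is good to about 2 mm. A picture is of the moment at which its call begins: read the wrist's pose just before it. camera_params takes no time and is no camera call; for the wrist camera it gives the pose at the moment of the call.
- order.hand_in(): hands the job in; it is judged then, once.
The state is a dict: "time": time; "q": joint angles; "joint_velocities": joint speeds; "joint_torque": joint torques, N m; "position": TCP position; "tool_rot": TCP orientation; "ft_force": force on the tool from outside, world axes, zero at the start; "moment": the same for the moment, N m; "grip_width": finger opening in m; "grip_force": force on a finger pad.
Only numpy, scipy, OpenCV 4.12 (cv2) and the standard library are available. Lean on these libraries where they do the work, as an engineer would, in place of code of your own. Each camera call takes 0.05 s, during which the arm holds its last target. There are 200 camera calls.

## Task

Feed the strip pusher by exactly three turns: slide its yellow lock tab out all the way, turn the red crank knob three full turns clockwise (seen from above) without overrunning, then slide the lock tab fully home so that its nose sits in the notch of the crank wheel again. There is no counter, so keep count yourself; feel your way gently, because the crank runs in a sprung bearing that must not be pushed or pulled hard to the side, and leave the gel box, the USB stick and the standing bolt where they are.

Things in the scene. Friction and masses are not known exactly. Their poses are not given: they have to be found in the camera images.
- feeder: white housing of a hand-cranked strip pusher, fixed to the bench. Origin: centre of the gearbox (96 x 96 mm, top at z = 44 mm), at bench height; z up. Base plate x -55..122, y -55..55 mm; lock guide x +-20, y -48..-120, z to 44 mm; strip magazine x 95..117 mm, 53 mm high. The crank head on its top is in line with it, but its axis lies up to 4 mm off the origin in x and in y: find it by feel
- float_x (a joint): sideways give of the crank's sprung bearing along the feeder's x, m; 0 = centred. About 7 N per mm; over 1.8 mm either way is too much. The crank carries a steel wheel (radius 38 mm, z 48..56 mm) and a slotted arm with a red upright knob, 18 mm across, z 62..106 mm, which spins freely on its pin, so a hand holding it need not turn
- float_y (a joint): the same give along the feeder's y, m, 7 N per mm. The knob is clamped in the arm 34 to 49 mm from the crank axis, differently each time: find the circle by feel. It starts straight off the axis towards the feeder's +y, as after every whole turn; a V notch in the wheel's rim lies opposite. Clockwise from above feeds; takes about 5 N at the knob, stays where left
- lock (a joint): slide of the lock along the feeder's -y, m: 0 = home (round nose in the notch), 0.016 = out, at its stop (crank free from 0.010). 3 N of friction, stays where left. Moved by a yellow upright tab 14 x 14 mm, z 56..89 mm, centre 95 mm (home) from the crank axis. Within 6 degrees of a whole turn the nose centres itself in the notch; farther off it strikes the wheel's rim at about 0.009
- ram (a joint): feed of the ram, m, geared to the crank: 0.002 per full clockwise turn, 0 at the start (too fine to steer by)
- gel_box: bystander: flat gel box with clear lid, 54 x 52 x 14 mm, origin at the centre of its underside
- usb_stick: bystander: black USB stick, 17 x 52 x 8 mm, origin at the centre of its underside
- bolt: bystander: steel M6 bolt standing on its head, 11 mm across, 30 mm tall, origin at the centre of its underside

How it is judged:
By the outcome, as a careful person would: the job done as asked, in the order asked, and still so for the second after the job is handed in, with the robot touching nothing.
It also fails if it takes over 72 s, if anything falls off the work surface, if the arm or the gripper's body presses on something with over 40 N, if the wrist force passes 120 N, or if a joint passes its speed limit or range.

## Working session

There is one attempt and no reset: what is moved stays moved. The work goes in short steps, Python scripts to look and compute and a tool call to move; the robot and the scene stay as the last step left them, time stands still between calls to the robot, and variables do not carry over. Pictures are saved under pics/ and viewed, at most 10 in all, crops included, and the job is handed in when it is done.

Besides the shell and the picture viewer there is one more tool, called after "Call:" as name(argument=value, ...) on one line, values as JSON. arm_command: Moves the arm, as the interface text tells. Its arguments: {"type":"object","properties":{"deltas":{"type":"array"},"newtons":{"type":"number"}},"required":["deltas"]}

```bash
mkdir -p pics; python3 - <<'E'
from rig import status, imaging
import cv2,numpy as np
for n in ["scene","side"]:
    im,d=imaging.camera(n); cv2.imwrite(f"pics/{n}0.png",im[...,::-1]); np.savez(f"pics/{n}0.npz",im=im,d=d,**imaging.camera_params(n))
print(status.get_obs())
E
```

```text
{'time': 0.1, 'q': array([ 1.07449927e+00,  5.28357324e-01,  1.43376181e+00, -2.09529100e-05,
        1.18140477e+00, -1.78504238e-01]), 'joint_velocities': array([ 7.43711221e-06, -1.61131247e-03, -7.05843816e-04,  1.92834606e-03,
        4.79977699e-04, -9.52058534e-04]), 'joint_torque': array([-2.30838814e-04, -4.40988386e+01, -1.77151769e+01,  6.34553656e-02,
        5.34964562e-02, -3.63013044e-05]), 'position': array([0.19495781, 0.59312646, 0.22168318]), 'tool_rot': array([ 1.58224605e-01,  9.87402675e-01, -9.14392034e-04, -3.10515167e-04]), 'ft_force': array([-0.36771563,  0.14742751, -1.52093501]), 'moment': array([-0.00125148,  0.01238323,  0.05053074]), 'grip_force': 0.0, 'grip_width': 0.08672084576881539}
```

View pics/scene0.png

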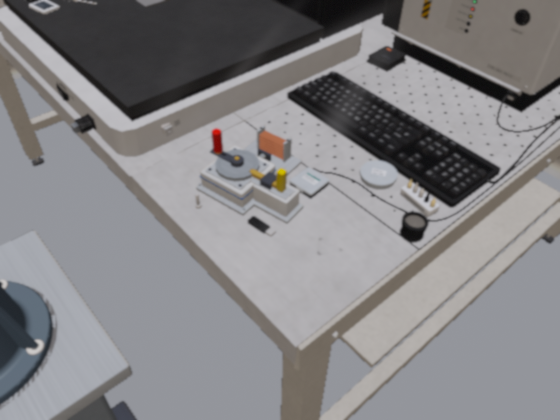

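View pics/side0.png

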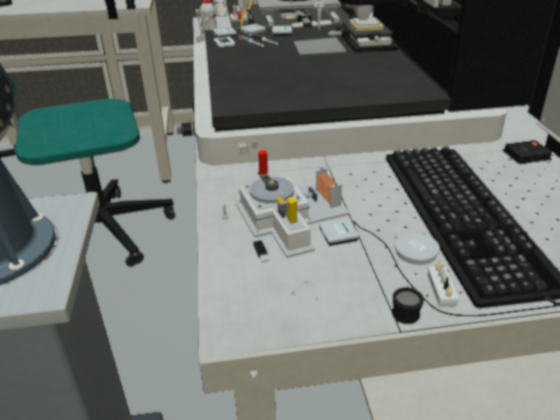

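The scene view shows the red knob at about (217,138) and the yellow tab at about (281,180). The bolt is at (197,201), the USB stick at (261,226) and the gel box at (310,180). The side view shows the same layout.

```bash
cat > h.py <<'E'
import numpy as np, cv2
def load(n):
    z=np.load(f"pics/{n}.npz"); return z["im"],z["d"],z["intrinsics"],z["camera_from_world"]
def ray(K,T,u,v):
    d=np.linalg.inv(K)@[u,v,1]; d=np.array([d[0],-d[1],-d[2]])
    R=T[:3,:3]; return -R.T@T[:3,3], R.T@d
def plane(K,T,u,v,z):
    o,d=ray(K,T,u,v); return o+d*(z-o[2])/d[2]
def cloud(d,K,T):
    v,u=np.mgrid[:d.shape[0],:d.shape[1]]; p=np.stack([u,v,np.ones_like(u)],-1)@np.linalg.inv(K).T
    p=p*d[...,None]*[1,-1,-1]; return (p-T[:3,3])@T[:3,:3]
def mask(im,c):
    h=cv2.cvtColor(im,cv2.COLOR_RGB2HSV).astype(int); H,S,V=h[...,0],h[...,1],h[...,2]
    return ((H<6)|(H>174))&(S>200)&(V>80) if c=="r" else (H>20)&(H<32)&(S>190)&(V>90)
E
python3 - <<'E'
from h import *
np.set_printoptions(precision=4,suppress=True)
for n in ["scene0","side0"]:
    im,d,K,T=load(n); P=cloud(d,K,T); print(n,K[0])
    for c,z in (("r",.084),("y",.0725)):
        m=mask(im,c).astype(np.uint8); k,l,s,cc=cv2.connectedComponentsWithStats(m)
        for i in range(1,k):
            if s[i,4]>15:
                M=(l==i)&(d>0); print(c,s[i],cc[i],plane(K,T,*cc[i],z),np.median(P[M],0),P[M][:,2].min(),P[M][:,2].max())
    # hull of bystanders and housing by height
    pts={"scene0":[(197,201),(261,226),(310,180),(238,165)],"side0":[(225,212),(261,250),(340,232),(272,188)]}[n]
    for u,v in pts: print((u,v),P[v,u])
E
```

```text
scene0 [513.6553   0.     279.9195]
r [213 130   8  22 127] [216.8819 140.5039] [0.4617 0.0649 0.084 ] [0.4575 0.0581 0.09  ] 0.06597848242768335 0.10712469736306598
y [276 170   9  19 119] [280.1765 178.7647] [ 0.4897 -0.0708  0.0725] [ 0.4865 -0.0737  0.0768] 0.05600966975259326 0.0906443627641562
(197, 201) [0.3849 0.0249 0.0156]
(261, 226) [ 0.4371 -0.0844  0.0067]
(310, 180) [ 0.5733 -0.058   0.012 ]
(238, 165) [0.4651 0.0109 0.0618]
side0 [536.3369   0.     292.6213]
r [259 151   7  22 130] [262.4923 161.5154] [0.4616 0.0645 0.084 ] [0.461  0.0562 0.0888] 0.06696967612644716 0.1061845083832873
y [287 198   9  24 173] [291.6301 209.2832] [ 0.4911 -0.0756  0.0725] [ 0.4911 -0.0775  0.0733] 0.05048994773814315 0.08985903182764493
(225, 212) [0.3883 0.0234 0.0132]
(261, 250) [ 0.4393 -0.0848  0.0062]
(340, 232) [ 0.5723 -0.068   0.013 ]
(272, 188) [0.4707 0.0097 0.0618]
```

Call:
arm_command(deltas=[1,-0.0385,-0.0411,-0.005,0,1,-0.0385,-0.0411,-0.005,0,1,-0.0385,-0.0411,-0.005,0,1,-0.0385,-0.0411,-0.005,0,1,-0.0385,-0.0411,-0.005,0,1,-0.0385,-0.0411,-0.005,0,1,-0.0385,-0.0411,-0.005,0,1,-0.0385,-0.0411,-0.005,0,1,-0.0385,-0.0411,-0.005,0,1,-0.0385,-0.0411,-0.005,0,1,-0.0385,-0.0411,-0.005,0,1,-0.0385,-0.0411,-0.005,0])

```text
time: 1.6
position: [0.4803, -0.0209, 0.2825]
tool_rot: [0.158, 0.987, 0.0, -0.0]
ft_force: [0.1, 0.0, -0.3]
grip_width: 0.0874
grip_force: 0.0
```

Call:
arm_command(deltas=[1,0,0,0,0.1745,1,0,0,0,0.1745,1,0,0,0,0.1745,1,0,0,0,0.1745,1,0,0,0,0.1745,1,0,0,0,0.1745,1,0,0,0,0])

```text
time: 2.48
position: [0.4797, -0.0191, 0.2823]
tool_rot: [0.63, 0.777, -0.0, -0.0]
ft_force: [0.6, -0.0, 0.1]
grip_width: 0.0869
grip_force: 0.0
```

```bash
python3 - <<'E'
from rig import status, imaging
from h import *
np.set_printoptions(precision=4,suppress=True)
o=status.get_obs(); p=imaging.camera_params("wrist"); im,d=imaging.camera("wrist")
cv2.imwrite("pics/w1.png",im[...,::-1]); np.savez("pics/w1.npz",im=im,d=d,**p)
print(o["time"],o["position"],o["tool_rot"],o["q"],o["ft_force"])
im,d,K,T=load("w1");P=cloud(d,K,T)
for c,z in (("r",.106),("y",.089)):
    m=mask(im,c).astype(np.uint8); k,l,s,cc=cv2.connectedComponentsWithStats(m)
    for i in range(1,k):
        if s[i,4]>60:
            M=(l==i)&(d>0); t=M&(abs(P[...,2]-z)<.004); print(c,s[i],cc[i],plane(K,T,*cc[i],z-.02),"top",t.sum(),P[t].mean(0) if t.sum() else 0, P[M][:,2].min(),P[M][:,2].max())
E
```

```text
2.475 [ 0.4797 -0.0191  0.2823] [ 0.6298  0.7767 -0.0002 -0.0004] [-0.2731  0.2563  1.7071 -0.      1.1791 -0.4811] [ 0.6218 -0.03    0.0831]
r [269  87  17  20 247] [277.5223  96.6275] [0.4633 0.0663 0.086 ] top 243 [0.4635 0.0652 0.1051] 0.05948551062989525 0.10819551546012993
y [274 233  12  12 132] [279.3333 238.5606] [ 0.4949 -0.0738  0.069 ] top 121 [ 0.4935 -0.0682  0.088 ] 0.08303889564808711 0.08998615705626474
```

View pics/w1.png

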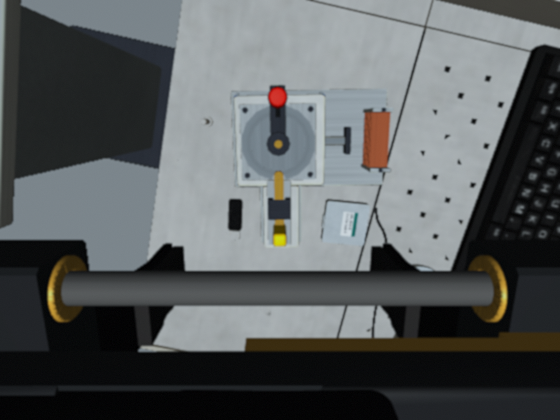

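The wrist view shows the knob at (277,97), the hub at (278,144) and the tab at (279,239). The housing is almost square to the image. I'll get yaw and wheel centre from the depth.

```bash
python3 - <<'E'
from h import *
np.set_printoptions(precision=4,suppress=True)
im,d,K,T=load("w1");P=cloud(d,K,T)
reg=np.zeros(d.shape,bool);reg[80:260,190:400]=1
def rect(lo,hi,nm):
    M=reg&(d>0)&(P[...,2]>lo)&(P[...,2]<hi)
    k,l,s,c=cv2.connectedComponentsWithStats(M.astype(np.uint8)); i=1+s[1:,4].argmax(); M=l==i
    q=(P[M][:,:2]*1000).astype(np.float32); r=cv2.minAreaRect(q); print(nm,M.sum(),s[i],r, "circ",cv2.minEnclosingCircle(q),P[M][:,2].mean())
rect(.036,.049,"box+guide"); rect(.049,.0605,"wheel"); rect(.003,.011,"low")
E
```

```text
box+guide 4704 [ 233   95   92  153 4704] ((482.2947998046875, -11.186073303222656), (96.2060546875, 167.62997436523438), 12.960783958435059) circ ((480.603515625, -6.275506973266602), 90.37581634521484) 0.044089272194716506
wheel 4561 [ 241  105   74  124 4561] ((469.6492614746094, -1.0778121948242188), (124.1526107788086, 76.52111053466797), 83.08702087402344) circ ((477.76800537109375, -3.0987606048583984), 64.96094512939453) 0.0560536686790474
low 4221 [ 285   89  102   97 4221] ((537.1800537109375, 38.39503479003906), (114.89308166503906, 110.13488006591797), 12.6063814163208) circ ((536.8992309570312, 38.355525970458984), 78.4161605834961) 0.007357703020520331
```

Call:
arm_command(deltas=[0,0,0,0,-0.016,0,-0.0515,0.0027,0,0,0,0,0,0.05,0,0,0,0,0.05,0,0,0,0,0.05,0,0,0,0,0.04,0,0,0,0,0.028,0,0,0,0,0,0], newtons=3)

```text
time: 3.52
position: [0.4926, -0.0684, 0.0628]
tool_rot: [0.624, 0.781, -0.001, -0.002]
ft_force: [0.3, -0.1, -0.6]
grip_width: 0.0437
grip_force: 0.0
```

Call:
arm_command(deltas=[-0.5,0,0,0,0,-0.75,0,0,0,0,-0.75,0,0,0,0,-1,0,0,0,0,-1,0,0,0,0], newtons=5)

```text
time: 4.15
position: [0.4927, -0.0692, 0.0652]
tool_rot: [0.624, 0.781, -0.001, -0.001]
ft_force: [-4.2, -2.9, 5.6]
grip_width: 0.0136
grip_force: 5.0
```

Call:
arm_command(deltas=[-1,0,-0.0005,0,0,-1,-0.003,0,0,0,-1,-0.003,0,0,0,-1,-0.003,0,0,0,-1,-0.003,0,0,0,-1,0,0,0,0], newtons=15)

```text
time: 4.9
position: [0.4951, -0.08, 0.0652]
tool_rot: [0.624, 0.781, -0.0, -0.001]
ft_force: [-3.3, 0.3, 6.9]
grip_width: 0.0139
grip_force: 15.0
```

Call:
arm_command(deltas=[-1,-0.002,0,0,0,-1,-0.002,0,0,0,-1,-0.001,0,0,0,-1,0,0,0,0])

```text
time: 5.4
position: [0.4962, -0.0846, 0.0652]
tool_rot: [0.624, 0.781, -0.0, -0.001]
ft_force: [-3.2, 2.2, 7.4]
grip_width: 0.0139
grip_force: 15.0
```

Call:
arm_command(deltas=[-1,-0.001,0,0,0,-1,-0.001,0,0,0,-1,0,0,0,0])

```text
time: 5.78
position: [0.4961, -0.0849, 0.0651]
tool_rot: [0.625, 0.781, 0.001, -0.002]
ft_force: [-1.4, 7.7, 7.1]
grip_width: 0.0141
grip_force: 15.0
```

Call:
arm_command(deltas=[0,0,0,0,0,0,0,0,0,0,0,0,0,0,0,0,0,0,-0.04,0,0,0,0,-0.025,0,0,0.0518,0.0005,0,0,0,0.0518,0.0005,0,0,0,0.0518,0.0005,0,0,0,0,0,0,0,0,0,0,0,0], newtons=3)

```text
time: 7.02
position: [0.4656, 0.0641, 0.1296]
tool_rot: [0.624, 0.781, 0.0, 0.001]
ft_force: [0.1, -0.4, -0.0]
grip_width: 0.0435
grip_force: 0.0
```

```bash
python3 - <<'E'
from rig import status, imaging
from h import *
np.set_printoptions(precision=4,suppress=True)
for n in ("scene","side"):
    p=imaging.camera_params(n); im,d=imaging.camera(n); np.savez(f"pics/{n}2.npz",im=im,d=d,**p)
    K,T=p["intrinsics"],p["camera_from_world"]
    for c,z in (("r",.084),("y",.0725)):
        m=mask(im,c).astype(np.uint8); k,l,s,cc=cv2.connectedComponentsWithStats(m)
        for i in range(1,k):
            if s[i,4]>15: print(n,c,s[i],cc[i],plane(K,T,*cc[i],z))
o=status.get_obs();print(o["position"],o["ft_force"],o["time"])
E
```

```text
scene r [213 130   8  22 127] [216.8425 140.5591] [0.4615 0.0648 0.084 ]
scene y [286 173   7   7  31] [288.9677 176.2258] [ 0.5049 -0.0754  0.0725]
side r [259 151   7  23 129] [262.5194 161.4961] [0.4616 0.0646 0.084 ]
side y [291 204   9  23 175] [295.5029 214.7829] [ 0.4946 -0.0916  0.0725]
[0.4658 0.0633 0.1296] [-0.1981  0.5903 -0.0871] 7.125
```

Call:
arm_command(deltas=[0,0.002,-0.0025,0,0,0,0,0,0.03,0,0,0,0,0.03,0,0,0,0,0,0,-0.5,0,0,0,0,-0.6,0,0,0,0,-0.65,0,0,0,0,-1,0,0,0,0,-1,0,0,0,0], newtons=3)

```text
time: 8.25
position: [0.4621, 0.0659, 0.0701]
tool_rot: [0.624, 0.781, 0.0, 0.0]
ft_force: [-0.5, -0.1, 4.2]
grip_width: 0.018
grip_force: 3.0
```

```bash
cat > arc.py <<'E'
import sys,numpy as np
r,a,b,n=map(float,sys.argv[1:5]); t=np.radians(np.linspace(a,b,int(n)+1))
x,y=r*np.cos(t),r*np.sin(t); X,Y=np.round(x-x[0],4),np.round(y-y[0],4)
print(", ".join(f"-1, {u:.4g}, {v:.4g}, 0, 0" for u,v in zip(np.round(np.diff(X),4),np.round(np.diff(Y),4))))
E
python3 arc.py 43.5e-3 0 40 8
```

```text
-1, -0.0002, 0.0038, 0, 0, -1, -0.0005, 0.0038, 0, 0, -1, -0.0008, 0.0037, 0, 0, -1, -0.0011, 0.0036, 0, 0, -1, -0.0015, 0.0035, 0, 0, -1, -0.0017, 0.0033, 0, 0, -1, -0.0021, 0.0033, 0, 0, -1, -0.0023, 0.003, 0, 0
```

Call:
arm_command(deltas=[-1,0,0,0,0,-1,-0.0002,0.0038,0,0,-1,-0.0005,0.0038,0,0,-1,-0.0008,0.0037,0,0,-1,-0.0011,0.0036,0,0], newtons=15)

```text
time: 8.88
position: [0.4744, 0.067, 0.0699]
tool_rot: [0.624, 0.781, -0.002, -0.002]
ft_force: [-4.9, 1.2, 9.3]
grip_width: 0.017
grip_force: 15.0
```

Call:
arm_command(deltas=[-1,-0.0015,0.0035,0,0,-1,-0.0017,0.0033,0,0,-1,-0.0021,0.0033,0,0,-1,-0.0023,0.003,0,0])

```text
time: 9.38
position: [0.4891, 0.063, 0.0699]
tool_rot: [0.625, 0.781, -0.001, -0.002]
ft_force: [-4.7, 2.4, 9.3]
grip_width: 0.0175
grip_force: 15.0
```

```bash
python3 arc.py 43.5e-3 40 100 8
```

```text
-1, -0.0039, 0.0041, 0, 0, -1, -0.0045, 0.0036, 0, 0, -1, -0.0048, 0.0029, 0, 0, -1, -0.0052, 0.0023, 0, 0, -1, -0.0055, 0.0016, 0, 0, -1, -0.0056, 0.0009, 0, 0, -1, -0.0057, 0.0001, 0, 0, -1, -0.0057, -0.0006, 0, 0
```

Call:
arm_command(deltas=[-1,-0.0039,0.0041,0,0,-1,-0.0045,0.0036,0,0,-1,-0.0048,0.0029,0,0,-1,-0.0052,0.0023,0,0])

```text
time: 9.88
position: [0.507, 0.0482, 0.07]
tool_rot: [0.625, 0.781, 0.0, -0.002]
ft_force: [-1.8, 4.9, 7.1]
grip_width: 0.0175
grip_force: 15.0
```

Call:
arm_command(deltas=[-1,-0.0055,0.0016,0,0,-1,-0.0056,0.0009,0,0,-1,-0.0057,0.0001,0,0,-1,-0.0057,-0.0006,0,0])

```text
time: 10.38
position: [0.515, 0.0267, 0.07]
tool_rot: [0.625, 0.781, 0.001, -0.001]
ft_force: [-0.3, 5.7, 5.9]
grip_width: 0.0179
grip_force: 15.0
```

```bash
cat > fit.py <<'E'
import numpy as np
from scipy.optimize import least_squares
D=np.array([l.split() for l in open("pts.txt")],float); q=D[:,:2]*1000+D[:,2:]/7
s=least_squares(lambda v:np.hypot(*(q-v[:2]).T)-v[2],[471.7,23.4,43.5])
c=s.x; yaw=np.radians(12.7); fx=np.array([np.cos(yaw),np.sin(yaw)]); fy=np.array([-fx[1],fx[0]])
e=D[:,:2]*1000-c[:2]; w=q-c[:2]
print("c,r",c.round(2),"res",s.fun.round(2)); print("ang",np.degrees(np.arctan2(w@fx,w@fy)).round(1)); print("radial F out",((D[:,2:]*w).sum(1)/c[2]).round(1))
E
cat > pts.txt <<'E'
.4621 .0659 -.5 -.1
.4744 .067 -4.9 1.2
.4891 .063 -4.7 2.4
.507 .0482 -1.8 4.9
.515 .0267 -.3 5.7
E
python3 fit.py; python3 arc.py 43.5e-3 100 200 12
```

```text
c,r [471.23  23.05  43.94] res [-0.13  0.25 -0.13 -0.01  0.02]
ang [ 0.6 15.9 35.8 66.7 96.9]
radial F out [0.  0.9 0.4 1.4 0.3]
-1, -0.0061, -0.0015, 0, 0, -1, -0.0059, -0.0025, 0, 0, -1, -0.0054, -0.0032, 0, 0, -1, -0.0049, -0.004, 0, 0, -1, -0.0043, -0.0047, 0, 0, -1, -0.0035, -0.0052, 0, 0, -1, -0.0028, -0.0057, 0, 0, -1, -0.0019, -0.006, 0, 0, -1, -0.001, -0.0062, 0, 0, -1, -0.0001, -0.0064, 0, 0, -1, 0.0009, -0.0062, 0, 0, -1, 0.0017, -0.0061, 0, 0
```

Call:
arm_command(deltas=[-1,-0.0061,-0.0015,0,0,-1,-0.0059,-0.0025,0,0,-1,-0.0054,-0.0032,0,0,-1,-0.0049,-0.004,0,0,-1,-0.0043,-0.0047,0,0,-1,-0.0035,-0.0052,0,0])

```text
time: 11.12
position: [0.5027, -0.0077, 0.0701]
tool_rot: [0.625, 0.781, 0.002, 0.001]
ft_force: [3.0, 5.4, 3.7]
grip_width: 0.0174
grip_force: 15.0
```

Call:
arm_command(deltas=[-1,-0.0028,-0.0057,0,0,-1,-0.0019,-0.006,0,0,-1,-0.001,-0.0062,0,0,-1,-0.0001,-0.0064,0,0,-1,0.0009,-0.0062,0,0,-1,0.0017,-0.0061,0,0])

```text
time: 11.88
position: [0.4703, -0.0204, 0.0702]
tool_rot: [0.625, 0.781, 0.002, 0.004]
ft_force: [5.9, 1.4, 0.8]
grip_width: 0.0174
grip_force: 15.0
```

```bash
python3 arc.py 43.8e-3 200 300 12;  python3 arc.py 43.8e-3 300 360 8
```

```text
-1, 0.0026, -0.0058, 0, 0, -1, 0.0034, -0.0054, 0, 0, -1, 0.0042, -0.0048, 0, 0, -1, 0.0048, -0.0042, 0, 0, -1, 0.0054, -0.0034, 0, 0, -1, 0.0058, -0.0026, 0, 0, -1, 0.0061, -0.0017, 0, 0, -1, 0.0063, -0.0008, 0, 0, -1, 0.0064, 0, 0, 0, -1, 0.0063, 0.0011, 0, 0, -1, 0.006, 0.0019, 0, 0, -1, 0.0058, 0.0027, 0, 0
-1, 0.0048, 0.0032, 0, 0, -1, 0.0043, 0.0038, 0, 0, -1, 0.0037, 0.0043, 0, 0, -1, 0.0032, 0.0047, 0, 0, -1, 0.0026, 0.0052, 0, 0, -1, 0.0018, 0.0054, 0, 0, -1, 0.0011, 0.0056, 0, 0, -1, 0.0004, 0.0057, 0, 0
```

Call:
arm_command(deltas=[-1,0.0026,-0.0058,0,0,-1,0.0034,-0.0054,0,0,-1,0.0042,-0.0048,0,0,-1,0.0048,-0.0042,0,0,-1,0.0054,-0.0034,0,0,-1,0.0058,-0.0026,0,0])

```text
time: 12.62
position: [0.4373, -0.0017, 0.0702]
tool_rot: [0.624, 0.781, 0.0, 0.003]
ft_force: [0.0, -7.1, 4.0]
grip_width: 0.0176
grip_force: 15.0
```

Call:
arm_command(deltas=[-1,0.0061,-0.0017,0,0,-1,0.0063,-0.0008,0,0,-1,0.0064,0,0,0,-1,0.0063,0.0011,0,0,-1,0.006,0.0019,0,0,-1,0.0058,0.0027,0,0])

```text
time: 13.38
position: [0.4299, 0.0361, 0.07]
tool_rot: [0.624, 0.781, -0.0, 0.0]
ft_force: [-1.1, -4.6, 6.8]
grip_width: 0.0175
grip_force: 15.0
```

Call:
arm_command(deltas=[-1,0.0048,0.0032,0,0,-1,0.0043,0.0038,0,0,-1,0.0037,0.0043,0,0,-1,0.0032,0.0047,0,0,-1,0.0026,0.0052,0,0,-1,0.0018,0.0054,0,0,-1,0.0011,0.0056,0,0,-1,0.0004,0.0057,0,0])

```text
time: 14.38
position: [0.46, 0.0662, 0.0699]
tool_rot: [0.624, 0.781, -0.002, -0.001]
ft_force: [-4.7, -3.0, 9.0]
grip_width: 0.0175
grip_force: 15.0
```

```bash
cat >> pts.txt <<'E'
.5027 -.0077 3 5.4
.4703 -.0204 5.9 1.4
.4373 -.0017 0 -7.1
.4299 .0361 -1.1 -4.6
.46 .0662 -4.7 -3.0
E
python3 fit.py; python3 arc.py 43.9e-3 0 120 12;python3 arc.py 43.9e-3 120 240 12;python3 arc.py 43.9e-3 240 360 12
```

```text
c,r [471.63  23.5   43.55] res [-0.09  0.17 -0.32 -0.22 -0.04  0.24  0.15 -0.36  0.01  0.47]
ang [-1.000e-01  1.540e+01  3.560e+01  6.680e+01  9.740e+01  1.467e+02
 -1.667e+02 -1.147e+02 -6.140e+01 -3.500e+00]
radial F out [ 0.   1.   0.4  1.4  0.2 -1.6 -1.5  4.3 -0.2 -1.6]
-1, -0.0007, 0.0076, 0, 0, -1, -0.0019, 0.0074, 0, 0, -1, -0.0033, 0.0069, 0, 0, -1, -0.0044, 0.0063, 0, 0, -1, -0.0054, 0.0054, 0, 0, -1, -0.0062, 0.0044, 0, 0, -1, -0.007, 0.0033, 0, 0, -1, -0.0074, 0.0019, 0, 0, -1, -0.0076, 0.0007, 0, 0, -1, -0.0076, -0.0007, 0, 0, -1, -0.0074, -0.0019, 0, 0, -1, -0.0069, -0.0033, 0, 0
-1, -0.0063, -0.0044, 0, 0, -1, -0.0054, -0.0054, 0, 0, -1, -0.0044, -0.0063, 0, 0, -1, -0.0032, -0.0069, 0, 0, -1, -0.002, -0.0074, 0, 0, -1, -0.0007, -0.0076, 0, 0, -1, 0.0007, -0.0076, 0, 0, -1, 0.002, -0.0074, 0, 0, -1, 0.0032, -0.007, 0, 0, -1, 0.0044, -0.0062, 0, 0, -1, 0.0054, -0.0054, 0, 0, -1, 0.0063, -0.0044, 0, 0
-1, 0.0069, -0.0032, 0, 0, -1, 0.0074, -0.002, 0, 0, -1, 0.0077, -0.0007, 0, 0, -1, 0.0076, 0.0007, 0, 0, -1, 0.0074, 0.002, 0, 0, -1, 0.0069, 0.0032, 0, 0, -1, 0.0063, 0.0044, 0, 0, -1, 0.0054, 0.0054, 0, 0, -1, 0.0044, 0.0063, 0, 0, -1, 0.0032, 0.0069, 0, 0, -1, 0.002, 0.0074, 0, 0, -1, 0.0007, 0.0076, 0, 0
```

Call:
arm_command(deltas=[-1,-0.0007,0.0076,0,0,-1,-0.0019,0.0074,0,0,-1,-0.0033,0.0069,0,0,-1,-0.0044,0.0063,0,0,-1,-0.0054,0.0054,0,0,-1,-0.0062,0.0044,0,0])

```text
time: 15.12
position: [0.502, 0.0546, 0.0699]
tool_rot: [0.625, 0.781, -0.001, -0.002]
ft_force: [-3.5, 3.5, 7.8]
grip_width: 0.0175
grip_force: 15.0
```

Call:
arm_command(deltas=[-1,-0.007,0.0033,0,0,-1,-0.0074,0.0019,0,0,-1,-0.0076,0.0007,0,0,-1,-0.0076,-0.0007,0,0,-1,-0.0074,-0.0019,0,0,-1,-0.0069,-0.0033,0,0])

```text
time: 15.88
position: [0.5139, 0.0118, 0.07]
tool_rot: [0.625, 0.781, 0.001, -0.0]
ft_force: [-0.0, 5.1, 5.5]
grip_width: 0.0177
grip_force: 15.0
```

Forces stay near the 5 N turning friction. Continuing turn two.

Call:
arm_command(deltas=[-1,-0.0063,-0.0044,0,0,-1,-0.0054,-0.0054,0,0,-1,-0.0044,-0.0063,0,0,-1,-0.0032,-0.0069,0,0,-1,-0.002,-0.0074,0,0,-1,-0.0007,-0.0076,0,0])

```text
time: 16.62
position: [0.4842, -0.019, 0.0702]
tool_rot: [0.625, 0.781, 0.002, 0.003]
ft_force: [4.2, 4.6, 1.4]
grip_width: 0.0173
grip_force: 15.0
```

Call:
arm_command(deltas=[-1,0.0007,-0.0076,0,0,-1,0.002,-0.0074,0,0,-1,0.0032,-0.007,0,0,-1,0.0044,-0.0062,0,0,-1,0.0054,-0.0054,0,0,-1,0.0063,-0.0044,0,0])

```text
time: 17.38
position: [0.4429, -0.0081, 0.0703]
tool_rot: [0.624, 0.781, 0.001, 0.004]
ft_force: [0.4, -6.8, 2.2]
grip_width: 0.0175
grip_force: 15.0
```

Call:
arm_command(deltas=[-1,0.0069,-0.0032,0,0,-1,0.0074,-0.002,0,0,-1,0.0077,-0.0007,0,0,-1,0.0076,0.0007,0,0,-1,0.0074,0.002,0,0,-1,0.0069,0.0032,0,0])

```text
time: 18.12
position: [0.4297, 0.0361, 0.07]
tool_rot: [0.624, 0.781, -0.001, 0.0]
ft_force: [-1.7, -5.1, 6.2]
grip_width: 0.0175
grip_force: 15.0
```

Call:
arm_command(deltas=[-1,0.0063,0.0044,0,0,-1,0.0054,0.0054,0,0,-1,0.0044,0.0063,0,0,-1,0.0032,0.0069,0,0,-1,0.002,0.0074,0,0,-1,0.0007,0.0076,0,0])

```text
time: 18.88
position: [0.46, 0.0663, 0.0699]
tool_rot: [0.624, 0.781, -0.002, -0.002]
ft_force: [-3.7, -3.0, 8.1]
grip_width: 0.0173
grip_force: 15.0
```

Two turns are done, with a steady 3.5° lag. Turn three follows.

Call:
arm_command(deltas=[-1,-0.0007,0.0076,0,0,-1,-0.0019,0.0074,0,0,-1,-0.0033,0.0069,0,0,-1,-0.0044,0.0063,0,0,-1,-0.0054,0.0054,0,0,-1,-0.0062,0.0044,0,0])

```text
time: 19.62
position: [0.502, 0.0547, 0.07]
tool_rot: [0.625, 0.781, -0.0, -0.002]
ft_force: [-3.7, 4.5, 8.7]
grip_width: 0.0175
grip_force: 15.0
```

Call:
arm_command(deltas=[-1,-0.007,0.0033,0,0,-1,-0.0074,0.0019,0,0,-1,-0.0076,0.0007,0,0,-1,-0.0076,-0.0007,0,0,-1,-0.0074,-0.0019,0,0,-1,-0.0069,-0.0033,0,0])

```text
time: 20.38
position: [0.5141, 0.0118, 0.0701]
tool_rot: [0.625, 0.781, 0.001, -0.0]
ft_force: [0.8, 5.3, 5.2]
grip_width: 0.0178
grip_force: 15.0
```

Call:
arm_command(deltas=[-1,-0.0063,-0.0044,0,0,-1,-0.0054,-0.0054,0,0,-1,-0.0044,-0.0063,0,0,-1,-0.0032,-0.0069,0,0,-1,-0.002,-0.0074,0,0,-1,-0.0007,-0.0076,0,0])

```text
time: 21.12
position: [0.4844, -0.0191, 0.0702]
tool_rot: [0.625, 0.781, 0.002, 0.003]
ft_force: [3.4, 3.3, 1.3]
grip_width: 0.017
grip_force: 15.0
```

Call:
arm_command(deltas=[-1,0.0007,-0.0076,0,0,-1,0.002,-0.0074,0,0,-1,0.0032,-0.007,0,0,-1,0.0044,-0.0062,0,0,-1,0.0054,-0.0054,0,0,-1,0.0063,-0.0044,0,0])

```text
time: 21.88
position: [0.4428, -0.008, 0.0703]
tool_rot: [0.624, 0.781, 0.001, 0.004]
ft_force: [0.8, -7.2, 3.4]
grip_width: 0.0176
grip_force: 15.0
```

Call:
arm_command(deltas=[-1,0.0069,-0.0032,0,0,-1,0.0074,-0.002,0,0,-1,0.0077,-0.0007,0,0,-1,0.0076,0.0007,0,0,-1,0.0074,0.002,0,0,-1,0.0069,0.0032,0,0])

```text
time: 22.62
position: [0.4296, 0.0363, 0.07]
tool_rot: [0.624, 0.781, -0.001, 0.0]
ft_force: [-2.5, -4.5, 7.2]
grip_width: 0.0175
grip_force: 15.0
```

Call:
arm_command(deltas=[-1,0.0063,0.0044,0,0,-1,0.0054,0.0054,0,0,-1,0.0044,0.0063,0,0,-1,0.0032,0.0069,0,0,-1,0.002,0.0074,0,0,-1,0.0007,0.0076,0,0,-1,0,0,0,0])

```text
time: 23.5
position: [0.461, 0.0665, 0.0699]
tool_rot: [0.624, 0.781, -0.001, -0.001]
ft_force: [-3.6, -2.1, 8.1]
grip_width: 0.0172
grip_force: 15.0
```

Call:
arm_command(deltas=[-1,0,0.0015,0,0,-1,0,0,0,0])

```text
time: 23.75
position: [0.4616, 0.0668, 0.0699]
tool_rot: [0.624, 0.781, -0.001, -0.001]
ft_force: [-4.5, -2.6, 8.2]
grip_width: 0.0173
grip_force: 15.0
```

Call:
arm_command(deltas=[-1,0,0.001,0,0,-1,0,0,0,0,-1,0,-0.0008,0,0,-1,0,-0.0007,0,0,-1,0,0,0,0])

```text
time: 24.38
position: [0.462, 0.0667, 0.0699]
tool_rot: [0.624, 0.781, -0.001, -0.001]
ft_force: [-2.7, -1.3, 6.4]
grip_width: 0.0171
grip_force: 15.0
```

Call:
arm_command(deltas=[-0.4,0,0,0,0,0,0,0,0,0,0,0,0,0,0,0,0,0,-0.03,0,0,0,0,-0.035,0,0,-0.0518,0,0,0,0,-0.0518,0,0,0,0,-0.0517,0,0,0,0,0,0,0,0], newtons=3)

```text
time: 25.5
position: [0.4992, -0.0884, 0.1347]
tool_rot: [0.626, 0.78, 0.0, 0.002]
ft_force: [0.1, 0.5, -0.3]
grip_width: 0.0437
grip_force: 0.0
```

Call:
arm_command(deltas=[0,0,0,0.035,0,0,0,0,0.034,0,0,0,0,0,0,-0.5,0,0,0,0,-0.7,0,0,0,0,-1,0,0,0,0,-1,0,0,0,0])

```text
time: 26.38
position: [0.4962, -0.0848, 0.0662]
tool_rot: [0.624, 0.782, -0.001, -0.001]
ft_force: [-1.8, -1.5, 4.2]
grip_width: 0.0137
grip_force: 3.0
```

Call:
arm_command(deltas=[-1,0,0,0,0,-1,0,0,0,0,-1,0.002,0,0,0,-1,0.002,0,0,0,-1,0.002,0,0,0,-1,0.002,0,0,0,-1,0.001,0,0,0], newtons=15)

```text
time: 27.25
position: [0.4944, -0.0765, 0.0662]
tool_rot: [0.624, 0.781, -0.001, -0.0]
ft_force: [-4.4, -4.7, 6.2]
grip_width: 0.014
grip_force: 15.0
```

Call:
arm_command(deltas=[-1,0.0015,0,0,0,-1,0.0015,0,0,0,-1,0.0015,0,0,0,-1,0,0,0,0])

```text
time: 27.75
position: [0.4934, -0.072, 0.0661]
tool_rot: [0.624, 0.781, -0.001, -0.0]
ft_force: [-4.3, -3.2, 6.1]
grip_width: 0.0141
grip_force: 15.0
```

Call:
arm_command(deltas=[-1,0.001,0,0,0,-1,0.001,0,0,0,-1,0.0005,0,0,0,-1,0,0,0,0])

```text
time: 28.25
position: [0.4928, -0.0696, 0.0662]
tool_rot: [0.624, 0.781, -0.001, -0.0]
ft_force: [-4.2, -3.3, 7.1]
grip_width: 0.0138
grip_force: 15.0
```

Call:
arm_command(deltas=[-1,0.0007,0,0,0,-1,0.0006,0,0,0,-1,0,0,0,0])

```text
time: 28.62
position: [0.4927, -0.0691, 0.0662]
tool_rot: [0.624, 0.782, -0.001, 0.0]
ft_force: [-4.6, -6.1, 5.0]
grip_width: 0.0141
grip_force: 15.0
```

Call:
arm_command(deltas=[-1,0.0006,0,0,0,-1,0,0,0,0])

```text
time: 28.88
position: [0.4927, -0.0691, 0.0662]
tool_rot: [0.624, 0.782, -0.001, 0.001]
ft_force: [-4.4, -8.6, 5.8]
grip_width: 0.0137
grip_force: 15.0
```

At the stop: the position holds while the force rises. I'll back off the press slightly, then release, rise and look.

Call:
arm_command(deltas=[-1,-0.0008,0,0,0,-0.4,0,0,0,0,0,0,0,0,0,0,0,0,0,0,0,0,0,-0.04,0,0,0,0,-0.06,0,0,-0.02,0,-0.06,0,0,0,0,-0.05,0,0,0,0,0,0,0,0,0,0,0])

```text
time: 30.12
position: [0.497, -0.0867, 0.2743]
tool_rot: [0.624, 0.781, -0.0, -0.001]
ft_force: [-0.3, -0.5, -0.9]
grip_width: 0.0434
grip_force: 0.0
```

```bash
python3 - <<'E'
from rig import status, imaging
from h import *
np.set_printoptions(precision=4,suppress=True)
for n in ("scene","side","wrist"):
    p=imaging.camera_params(n); im,d=imaging.camera(n)
    if n=="wrist": cv2.imwrite("pics/w3.png",im[...,::-1])
    K,T=p["intrinsics"],p["camera_from_world"]
    for c,z in (("r",.084),("y",.0725)):
        m=mask(im,c).astype(np.uint8); k,l,s,cc=cv2.connectedComponentsWithStats(m)
        for i in range(1,k):
            if s[i,4]>15: print(n,c,s[i],cc[i],plane(K,T,*cc[i],z))
o=status.get_obs();print(o["position"],o["ft_force"],o["time"])
E
```

```text
scene r [213 130   7  22 123] [216.2764 140.3089] [0.4612 0.066  0.084 ]
scene y [276 170   9  19 120] [280.1667 178.725 ] [ 0.4898 -0.0707  0.0725]
side r [259 151   7  22 131] [262.2061 161.5038] [0.4611 0.0646 0.084 ]
side y [287 198   9  24 174] [291.6034 209.3103] [ 0.491  -0.0757  0.0725]
wrist r [268   0  19  19 295] [276.9254   8.2068] [0.4619 0.0693 0.084 ]
wrist y [272 166  12  14 164] [277.5 172.5] [ 0.494  -0.0705  0.0725]
[ 0.4966 -0.0866  0.2731] [0.0013 0.4795 0.5058] 30.275
```

View pics/w3.png

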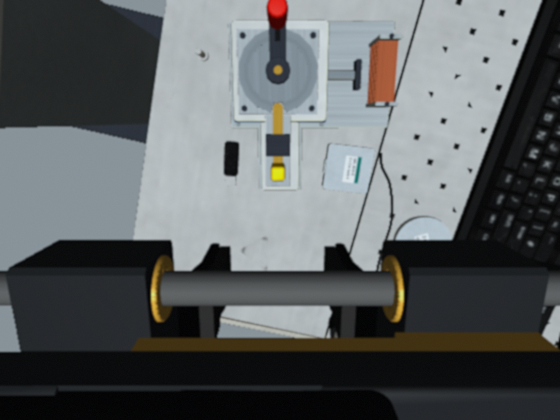

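The tab at (278,173) is back at its home position to within 0.1 px in both fixed cameras. The knob at (277,8) is straight off the axis, with the nose in the notch. The bystanders look undisturbed.

```bash
python3 -c "
from rig import order
print(order.hand_in())"
```

```text
the job is handed in; nothing more can be done
None
```

I slid the lock out to its stop, turned the crank three full turns clockwise, and slid the lock fully home with its nose in the notch; the job was handed in at about 30 s with the bystanders not touched.

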